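# Bolt the long tool case shut

## Robot

A 7-joint arm with a two-finger parallel gripper is mounted at the origin on the work surface. World frame = base frame: x ahead of the robot, y to its left, z up, the work surface at z = 0. Lengths are in mm, angles in rad, forces in N, time in s.
With the tool pointing down it reaches from about 400 to 900 mm from the base axis. Payload 5.5 kg.
Tool frame: the origin (TCP) lies midway between the tips of the shut fingers; the grasp point (between the pads) lies 19 mm behind it; z points along the fingers, y is the line along which they close (so a half turn about z gives the same grasp; the last joint's range is limited). The gripper opens to 85 mm and grips with 20 to 120 N. Pads are 22 mm wide; open, the fingers measure 114 mm over their backs; the gripper's body (76 mm by 85 mm) begins 54 mm behind the grasp point. The pads swing forward as they close: fully open they stand 13 mm farther back than shut.
Start: joints at [1.549, 0.501, -0.427, 1.55, 0.221, 1.138, -0.21], TCP at [182.661, -623.807, 231.31] pointing down, gripper open.
Joint ranges: [-2.88, 2.88], [-0.31, 2.03], [-1.54, 1.56], [0.2, 2.42], [-1.41, 4.55], [0.19, 2.02], [-2.57, 2.57]. Speed limits (rad/s): [2.57, 2.57, 3.14, 3.14, 3.14, 3.14, 3.14].

## Interface

Orientations are given as a 3x3 rotation matrix whose columns are the frame's x, y, z axes.
In Python, from bench import robot gives the robot as it stands.
- The arm moves only by the tool move_arm, never from a script. Its argument "increments" is a list that holds one entry, the list of rows, each a list of 6 numbers: the shift along the tool's x, y, z scaled (see below), then the turn, a rotation vector about the tool's x, y, z scaled (see below). A call has 1 to 8 rows; each row is the pose to reach, as a shift and turn from the pose commanded when the call began, along the tool's axes at that moment, turning the shorter way round; what a row does not reach only later rows make up. The controller multiplies each number of a shift by 15 cm and each number of a turn by 180 degrees. A row lasts 1/8 s, in which the tool goes at most 62.5 mm and 10.7 degrees, less where a joint would pass 70% of its speed; a pose out of reach is approached as far as the arm can. A call with a number of a shift or a turn outside -1 to 1 is refused whole. A call with a gripper value outside its range is refused whole. "fingers" is the closure, from 0 (fully open) to 1 (shut), set as the call begins (left out, the last holds). The fingers move at their own pace and stop on an object; "grip_force" is the grip in N (left out, the last holds). Time passes only in rows, so rows that repeat a pose let the fingers close. It gives the time, the measured TCP pose, the force and the opening at its end, in the units of the state.
- robot.sense(): the state, without advancing time (a new reading comes with each control period).
- robot.get_image(name): name is "scene" or "side" or "wrist"; returns the picture (384x512x3 uint8, red, green, blue); there is no depth.
- robot.camera_params(name): a dict with "camera_matrix" (3x3 intrinsics, pixels), "pose" (4x4, takes a point from camera to world coordinates). Camera axes: x right, y up, looking along -z (the intrinsics and any distortion apply to the point x, -y, -z); pixel columns grow to the right and rows downward; lengths in mm; the calibration is good to about 2 mm. A picture is of the moment at which its call begins: read the wrist's pose just before it. camera_params takes no time and is no camera call; for the wrist camera it gives the pose at the moment of the call.
- robot.job_done(): hands the job in, once; it reports no verdict.
Trained networks look in the newest picture that a camera, given by its name, has taken for a name from the list of things; names that differ only in an ending like _2 or _b are one class to them, and where a whole thing is asked for, a point or a joint stands for the part that bears it (a point fixed in the world has none). Each returns a list of dicts, best first, with "conf" (0 to 1); they miss things now and then, are a little off and sometimes report something else, mostly with a low value. They report only what shows in the picture. A call takes as long as a camera call.
- robot.spot_in(camera, target): "xyz" ([x, y, z] in mm, in world coordinates, good to about 4 mm: the middle of the surface that is visible of it).
The state is a dict: "time": time; "joint_positions": joint angles; "joint_velocities": joint speeds; "effort": joint torques, N m; "ee_pos": TCP position; "tool_rot": TCP orientation; "wrist_force": force on the tool from outside, world axes, zero at the start; "moment": the same for the moment, N m; "gripper_width": opening from 0.0 (shut) to 1.0 (fully open).
Only numpy, scipy, OpenCV 4.12 (cv2) and the standard library are available. Lean on these libraries where they do the work, as an engineer would, in place of code of your own. Each camera call takes 0.05 s, during which the arm holds its last target. There are 200 camera calls.

## Task

The long tool case on the bench is packed and its lid is down: slide the barrel bolt on its top all the way home into its keeper. Leave the bolt of the shorter case drawn back, that case is still in use.

Things in the scene. Friction and masses are not known exactly. Their poses are not given: they have to be found in the camera images.
- long_bolt_knob (a point): Centre of the top of the upright steel knob of the bolt on the long case (flat, black, 400 x 130 x 80 mm high, fixed). Knob: round, 16 mm in diameter, 25 mm tall; its top is 127 mm, its underside 102 mm above the bench. Below it a 10 mm neck joins it to the bolt, a rod 12 mm in diameter, 144 mm long. Axes: y along the track, the way that drives the bolt home; x across; z up.
- long_case_keeper (a point): Middle of the keeper, the lone staple near the case's end beyond the lid's seam; on the bolt's axis, 91 mm above the bench. Axes as the knob's. The knob's axis is 53 mm short of this point along y when the bolt is home, 103 mm when drawn back. Keeper and the track's two guides, one each end of the knob's travel, are steel staples 26 mm wide, 14 mm long, topping out at 102 mm above the bench.
- long_bolt (a joint): Slide of the long case's bolt in m: 0 fully drawn back, 0.05 fully home against its stop (its tip then stands 21 mm beyond the keeper's middle). Starts between 0 and 0.012. About 2.5 N of friction, no spring; it stays where it is left and does not turn.
- short_bolt (a joint): The same kind of slide on the shorter case (240 x 130 x 80 mm high, black, with an equal bolt, fixed beside the long one, left or right of it), in m: 0 fully drawn back, 0.05 fully home. Starts between 0 and 0.012; it is to stay drawn back.

How it is judged:
By the outcome, as a careful person would: the job done as asked, in the order asked, and still so for the second after the job is handed in, with the robot touching nothing.
It also fails if it takes over 32 s, if anything falls off the work surface, if the arm or the gripper's body presses on something with over 40 N, if the wrist force passes 120 N, or if a joint passes its speed limit or range.

## Working session

There is one attempt and no reset: what is moved stays moved. The work goes in short steps, Python scripts to look and compute and a tool call to move; the robot and the scene stay as the last step left them, time stands still between calls to the robot, and variables do not carry over. Pictures are saved under pics/ and viewed, on a budget of 10 in all, crops included, one or two more only if the job needs it, and the job is handed in when it is done.

Besides the shell and the picture viewer there is one more tool, called after "Emit:" as name([rows], argument=value, ...), one row to a line, values as JSON. move_arm: Moves the arm, as the interface text tells. Shifts and turns lie within -1 to 1; 1 stands for 15 cm of shift or 180 degrees of turn. Its arguments: {"type":"object","properties":{"increments":{"type":"array","items":{"type":"array","items":{"type":"array","items":{"type":"number"}}}},"fingers":{"type":"number"},"grip_force":{"type":"number"}},"required":["increments"]}

```bash
mkdir -p pics; python3 - <<'E'
from bench import robot
import cv2,numpy as np
s=robot.sense();print(s['time'],s['ee_pos'],np.round(s['tool_rot'],3).tolist(),s['gripper_width'])
ims=[]
for c in ["scene","side"]:
    im=robot.get_image(c);cv2.imwrite(f"pics/{c}0.png",im[:,:,::-1])
    for t in ["long_bolt_knob","long_case_keeper"]:
        print(c,t,[(np.round(d['xyz'],1).tolist(),round(d['conf'],2)) for d in robot.spot_in(c,t)])
print(robot.sense()['time'])
E
```

```text
0.0 [ 182.38807678 -623.17249012  230.26990733] [[0.96, 0.281, -0.001], [0.281, -0.96, 0.002], [0.0, -0.002, -1.0]] 1.0043289102476654
scene long_bolt_knob [([545.2, -182.3, 97.3], 0.73)]
scene long_case_keeper [([551.9, -233.7, 79.0], 0.82)]
side long_bolt_knob [([540.4, -175.8, 93.3], 0.74)]
side long_case_keeper [([526.9, -162.3, 78.7], 0.91)]
0.3
```

View pics/scene0.png

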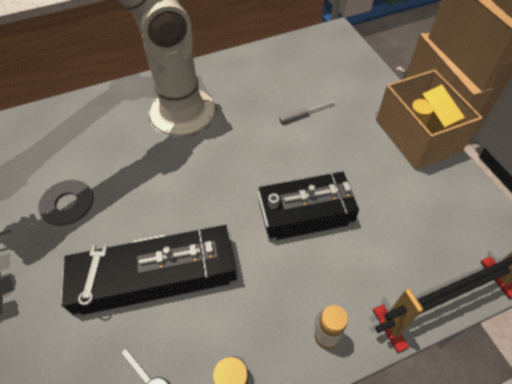

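View pics/side0.png

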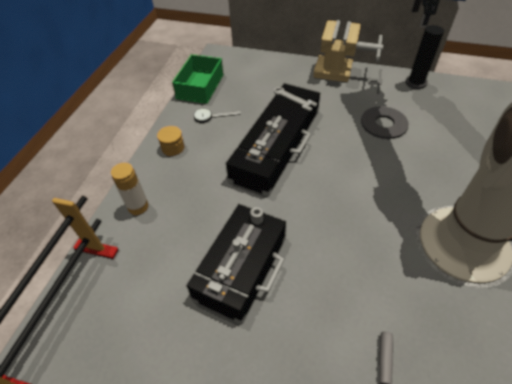

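The scene view shows the long case around (150,270), with a wrench on it and the bolt near (175,255). The short case is around (308,205). The side view shows the long case at the top, around (275,135). I'll enlarge the long case and project the detections onto it.

```bash
cat > h.py <<'E'
import numpy as np,cv2
from bench import robot
def proj(c,p,P=None):
    d=P or robot.camera_params(c);K=np.array(d['camera_matrix']);T=np.array(d['pose'])
    q=np.linalg.inv(T)@np.append(p,1);v=K@np.array([q[0],-q[1],-q[2]]);return v[:2]/v[2]
def ray(c,uv,z,P=None):
    d=P or robot.camera_params(c);K=np.array(d['camera_matrix']);T=np.array(d['pose'])
    v=np.linalg.inv(K)@np.array([uv[0],uv[1],1]);w=T[:3,:3]@np.array([v[0],-v[1],-v[2]])
    o=T[:3,3];return o+w*(z-o[2])/w[2]
E
python3 - <<'E'
from h import *
print([k for k in robot.camera_params('scene')])
for c,ps in {'scene':[[545.2,-182.3,97.3],[551.9,-233.7,79]],'side':[[540.4,-175.8,93.3],[526.9,-162.3,78.7]]}.items():
    for p in ps: print(c,proj(c,p).round(1))
a=cv2.imread('pics/scene0.png')[215:325,50:250];b=cv2.imread('pics/side0.png')[75:200,215:335]
a=cv2.resize(a,None,fx=4,fy=4,interpolation=2);b=cv2.resize(b,None,fx=3.3,fy=3.3,interpolation=2)
b=b[:440,:];o=np.zeros((600,800,3),np.uint8);o[:a.shape[0],:800]=a;cv2.imwrite('pics/c1.png',o[:440]);
E
```

```text
['camera_matrix', 'pose']
scene [169.4 256.1]
scene [150.7 269.6]
side [269.9 133.1]
side [273.4 141. ]
```

View pics/c1.png

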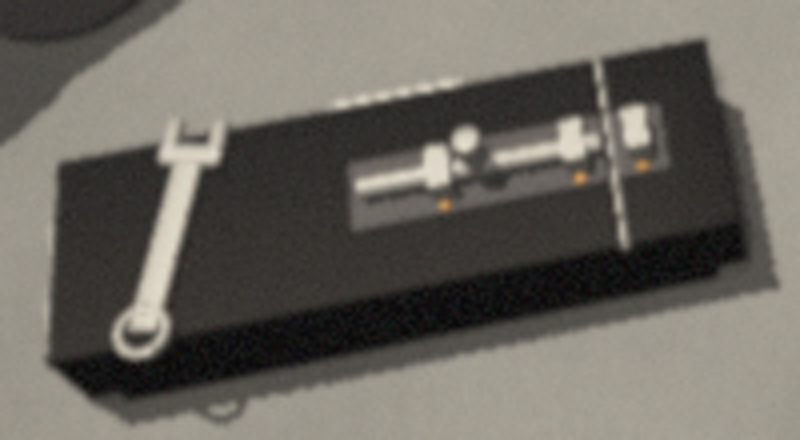

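In the crop, the knob top is at (465,138), which is scene pixel (166,249.5). Guide 1 is at (437,165), guide 2 at (572,138), and the lone keeper at (635,127), which is (209,247). The bolt is drawn back and its home direction is to the right.

```bash
python3 - <<'E'
from h import *
f=lambda u,v:(50+u/4,215+v/4)
k=ray('scene',f(465,137),127);g1=ray('scene',f(437,155),102);g2=ray('scene',f(572,130),102);kp=ray('scene',f(635,118),102)
for n,p in zip(['knob','g1','g2','keep'],[k,g1,g2,kp]): print(n,p.round(1),proj('side',p).round(1))
d=kp-g1;d[2]=0;print('kp-g1',np.linalg.norm(d),'ang',np.degrees(np.arctan2(d[1],d[0])), 'knob short of keeper',np.dot(kp-k,d/np.linalg.norm(d)))
c1=ray('scene',f(60,163),80);c2=ray('scene',f(706,40),80);e=c2-c1;print('edge',np.linalg.norm(e),np.degrees(np.arctan2(e[1],e[0])))
s=robot.sense();R=s['tool_rot'];t=s['ee_pos']
print(s['time'],'knob in tool',R.T@(k-t)/150, np.degrees(np.arctan2(R[1,0],R[0,0])))
d=robot.camera_params('wrist');print(np.round(d['camera_matrix'],1).tolist(),(R.T@(np.array(d['pose'])[:3,3]-t)).round(1),(R.T@np.array(d['pose'])[:3,:3]).round(2).tolist())
E
```

```text
knob [ 541.4 -182.8  127. ] [270.2 122.2]
g1 [ 532.3 -202.5  102. ] [275.  125.1]
g2 [ 548.1 -124.   102. ] [262.6 142.9]
keep [555.3 -86.8 102. ] [256.4 151.8]
kp-g1 117.98251087614862 ang 78.75909237662958 knob short of keeper 96.90233088554822
edge 396.63654123214843 79.24346555024154
0.3 knob in tool [ 3.12149128 -2.14717322  0.6943992 ] 16.321270991153995
[[279.9, 0.0, 259.8], [0.0, 279.9, 191.1], [0.0, 0.0, 1.0]] [  81.1    0.6 -142.4] [[-0.0, 0.95, 0.32], [1.0, 0.0, -0.0], [-0.0, 0.32, -0.95]]
```

The measurements agree: the edge reads 397 mm (400 expected), the knob is 97 mm short of the keeper (91–103 expected), and the track heading is about 79°. My plan is to shut the fingers, put them behind the knob above guide 1, and push it home. First I approach and turn so tool x lies along the track.

Emit:
move_arm([
  [[0.15,-0.1,0,0,0,-0.045],[0.3,-0.2,0,0,0,-0.09],[0.45,-0.3,0,0,0,-0.135],[0.6,-0.4,0,0,0,-0.18],[0.75,-0.5,0,0,0,-0.225],[0.9,-0.6,0,0,0,-0.27],[1,-0.68,0,0,0,-0.31],[1,-0.68,0,0,0,-0.348]],
], fingers=1, grip_force=30)

```text
time: 1.3
ee_pos: [299.6, -482.0, 231.6]
tool_rot: [[0.184, 0.983, 0.0], [0.983, -0.184, 0.0], [0.0, 0.0, -1.0]]
wrist_force: [-0.1, -0.7, 0.0]
gripper_width: 0.001
```

```bash
cat > w.py <<'E'
from h import *
import sys
# pre-push point: 60 mm above knob, 45 mm behind it
a=np.radians(79);yt=np.array([np.cos(a),np.sin(a),0])
k=np.array([541.4,-182.8,127.])
g=k-yt*float(sys.argv[1]);g[2]=float(sys.argv[2])
s=robot.sense();R=s['tool_rot'];t=s['ee_pos']
print(s['time'],t.round(1),'rows',(R.T@(g-t)/150).round(3),'heading',np.degrees(np.arctan2(R[1,0],R[0,0])).round(2),s['gripper_width'],np.round(s['wrist_force'],1),np.round(s['joint_positions'],2))
E
python3 w.py 60 200
```

```text
1.3 [ 299.6 -482.   231.6] rows [1.857 1.214 0.212] heading 79.39 0.0008019807892108733 [-0.1 -0.7  0. ] [ 1.54  0.41 -0.72  1.76  0.3   1.09  0.53]
```

Emit:
move_arm([
  [[0.2,0.2,0,0,0,0],[0.4,0.4,0,0,0,0],[0.6,0.6,0,0,0,0],[0.8,0.8,0,0,0,0],[1,1,0,0,0,0]],
])

```text
time: 1.92
ee_pos: [474.8, -364.6, 231.4]
tool_rot: [[0.192, 0.981, 0.0], [0.981, -0.192, -0.0], [-0.0, 0.0, -1.0]]
wrist_force: [0.4, -0.5, 0.2]
gripper_width: 0.004
```

Emit:
move_arm([
  [[0.2,0.05,0,0,0,0],[0.4,0.1,0.05,0,0,0],[0.6,0.2,0.1,0,0,0],[0.85,0.21,0.2,0,0,0],[0.85,0.21,0.2,0,0,0],[0.85,0.21,0.2,0,0,0]],
])

```text
time: 2.68
ee_pos: [529.1, -246.9, 201.4]
tool_rot: [[0.192, 0.981, -0.0], [0.981, -0.192, -0.001], [-0.001, -0.0, -1.0]]
wrist_force: [0.1, -0.8, -0.0]
gripper_width: -0.002
```

```bash
python3 w.py 60 200; python3 - <<'E'
from h import *
P=robot.camera_params('wrist');im=robot.get_image('wrist');cv2.imwrite('pics/w1.png',im[:,:,::-1])
import pickle;pickle.dump(P,open('w1.pkl','wb'))
for t in ["long_bolt_knob","long_case_keeper"]:
    for d in robot.spot_in('wrist',t): print(t,np.round(d['xyz'],1),round(d['conf'],2),proj('wrist',d['xyz'],P).round())
print('pred knob',proj('wrist',[541.4,-182.8,127],P).round(),'keeper',proj('wrist',[555.3,-86.8,102],P).round())
E
```

```text
2.675 [ 529.1 -246.9  201.4] rows [ 0.035 -0.001  0.009] heading 78.95 -0.002367419504789489 [ 0.1 -0.8 -0. ] [ 0.97  0.49 -0.77  1.74  0.38  1.06 -0.12]
long_bolt_knob [ 542.4 -175.1   99.6] 0.81 [259. 107.]
long_case_keeper [ 536.4 -187.5   83.6] 0.84 [255. 122.]
pred knob [260. 119.] keeper [253. -21.]
```

View pics/w1.png

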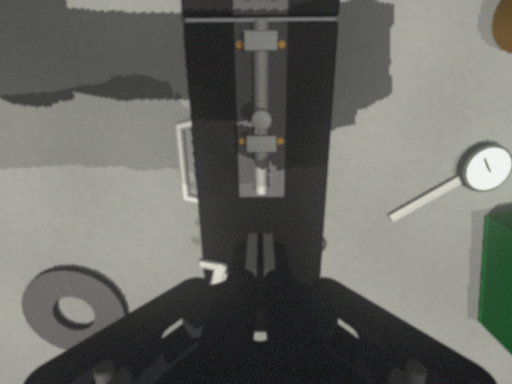

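The wrist view has the knob top at (261,119), matching the predicted (260,119). Guide 1 is at (261,143), guide 2 at (260,40), and the seam at row 18, with home pointing up the image. The fingertips, near (258,255), are in line with the track. Next I descend to z≈110 behind the knob.

Emit:
move_arm([
  [[0.1,0,0.15,0,0,0],[0.15,0,0.3,0,0,0],[0.2,0,0.45,0,0,0],[0.2,0,0.55,0,0,0],[0.22,0,0.61,0,0,0],[0.22,0,0.61,0,0,0],[0.22,0,0.61,0,0,0]],
])

```text
time: 3.7
ee_pos: [536.1, -214.2, 110.5]
tool_rot: [[0.192, 0.981, 0.001], [0.981, -0.192, -0.001], [-0.0, 0.001, -1.0]]
wrist_force: [-0.0, -0.1, -0.1]
gripper_width: -0.006
```

```bash
python3 w.py 19 110
```

```text
3.7 [ 536.1 -214.2  110.5] rows [ 0.086 -0.005  0.003] heading 78.94 -0.0055202597341992826 [-0.  -0.1 -0.1] [ 0.87  0.59 -0.71  1.83  0.48  0.9  -0.25]
```

Emit:
move_arm([
  [[0.05,0,0,0,0,0],[0.1,0,0,0,0,0],[0.15,0,0,0,0,0],[0.2,0,0,0,0,0],[0.24,0,0,0,0,0],[0.28,0,0,0,0,0],[0.31,0,0,0,0,0],[0.31,0,0,0,0,0]],
])

```text
time: 4.7
ee_pos: [544.6, -167.0, 109.7]
tool_rot: [[0.19, 0.982, 0.0], [0.982, -0.19, 0.001], [0.001, -0.0, -1.0]]
wrist_force: [0.4, -0.0, 0.2]
gripper_width: -0.002
```

```bash
python3 w.py -24 110; python3 - <<'E'
from h import *
P=robot.camera_params('wrist');im=robot.get_image('wrist');cv2.imwrite('pics/w2.png',im[:,:,::-1])
E
```

```text
4.7 [ 544.6 -167.   109.7] rows [ 0.052 -0.001 -0.002] heading 79.02 -0.0017204117354999889 [ 0.4 -0.   0.2] [ 0.8   0.58 -0.72  1.85  0.48  0.89 -0.34]
```

View pics/w2.png

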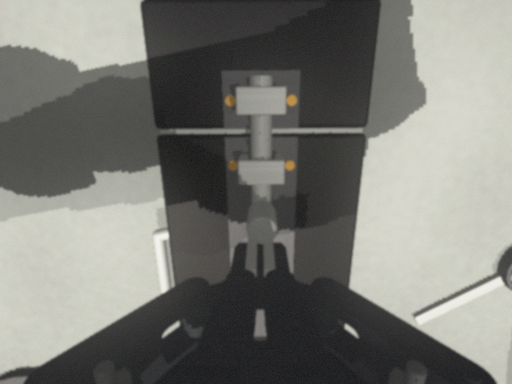

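The wrist view shows the knob at (262,220) with the fingers behind it. The bolt tip already shows past the keeper, at (262,78), and about 10 mm remain. I'll creep on until the stop pushes back.

Emit:
move_arm([
  [[0.02,0,0,0,0,0],[0.04,0,0,0,0,0],[0.05,0,0,0,0,0],[0.06,0,0,0,0,0],[0.07,0,0,0,0,0],[0.07,0,0,0,0,0]],
])

```text
time: 5.5
ee_pos: [545.9, -158.5, 109.5]
tool_rot: [[0.192, 0.981, -0.001], [0.981, -0.192, -0.001], [-0.001, -0.001, -1.0]]
wrist_force: [-1.5, -4.0, -1.2]
gripper_width: -0.003
```

Emit:
move_arm([
  [[0.01,0,0,0,0,0],[0.02,0,0,0,0,0],[0.03,0,0,0,0,0],[0.03,0,0,0,0,0]],
])

```text
time: 6.0
ee_pos: [545.9, -158.3, 109.6]
tool_rot: [[0.195, 0.981, -0.003], [0.981, -0.195, -0.005], [-0.006, -0.001, -1.0]]
wrist_force: [-3.4, -11.9, -0.2]
gripper_width: 0.002
```

The fingers have stopped: force rose to 12 N with no motion, and the TCP is 20 mm behind the expected home position (19 mm for contact). I'll press once more, then back off and rise.

Emit:
move_arm([
  [[0.02,0,0,0,0,0],[0.02,0,0,0,0,0]],
])

```text
time: 6.25
ee_pos: [545.9, -158.2, 109.6]
tool_rot: [[0.197, 0.98, -0.004], [0.98, -0.197, -0.009], [-0.009, -0.002, -1.0]]
wrist_force: [-4.8, -16.8, -0.4]
gripper_width: 0.002
```

Emit:
move_arm([
  [[-0.1,0,0,0,0,0],[-0.2,0,0,0,0,0],[-0.25,0,-0.1,0,0,0],[-0.3,0,-0.3,0,0,0],[-0.3,0,-0.5,0,0,0],[-0.3,0,-0.6,0,0,0],[-0.3,0,-0.6,0,0,0]],
])

```text
time: 7.12
ee_pos: [540.2, -194.4, 201.2]
tool_rot: [[0.191, 0.982, 0.003], [0.982, -0.191, -0.001], [-0.0, 0.003, -1.0]]
wrist_force: [-0.8, -0.4, -0.5]
gripper_width: 0.003
```

```bash
python3 w.py 0 110; python3 - <<'E'
from h import *
P=robot.camera_params('wrist');im=robot.get_image('wrist');cv2.imwrite('pics/w3.png',im[:,:,::-1])
import pickle;pickle.dump(P,open('w3.pkl','wb'))
im=robot.get_image('scene');cv2.imwrite('pics/s3.png',cv2.resize(im[160:320,50:370,::-1],None,fx=2.5,fy=2.5,interpolation=2))
print('home knob',proj('wrist',[545.2,-138.8,127],P),'keeper top',proj('wrist',[555.3,-86.8,102],P))
E
```

```text
7.125 [ 540.2 -194.4  201.2] rows [ 0.078 -0.009  0.608] heading 78.99 0.0026859043863402365 [-0.8 -0.4 -0.5] [ 0.9   0.47 -0.78  1.77  0.38  1.05 -0.21]
home knob [252.40331886 132.12494564] keeper top [252.47462828  59.93330299]
```

View pics/w3.png

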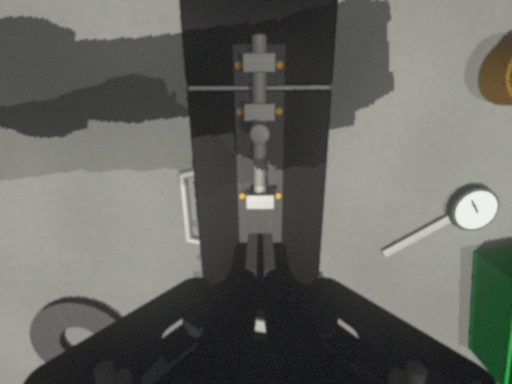

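View pics/s3.png

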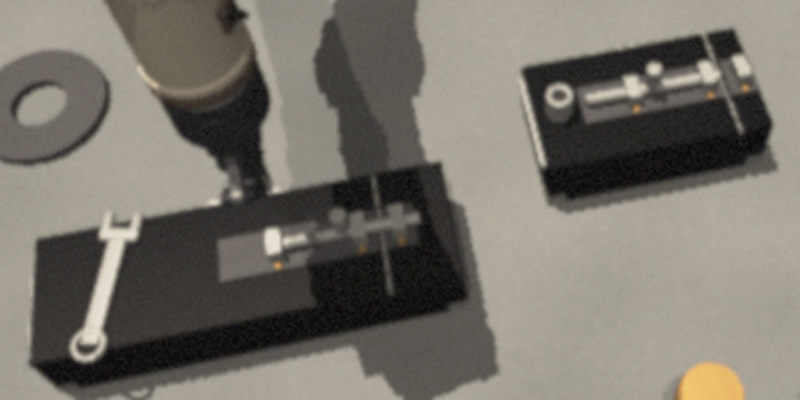

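The wrist view shows the knob at (260,134), where home was predicted at row 132; the keeper is offset by the same 2 px (62 against 60). The rod tip is at row 35, about 21 mm past the keeper. In the scene view the short case's knob is still drawn back by its rear guide, and the wrench and ring haven't moved. Handing in.

```bash
python3 -c "
from bench import robot
print(robot.job_done(), robot.sense()['time'])"
```

```text
the job is handed in; nothing more can be done
the job is handed in; nothing more can be done
```

The long case's bolt is pushed fully home into its keeper, and the job is handed in. I did it with shut fingers behind the knob, then backed off and lifted clear. The last clock reading before hand-in was about 7.1 s of the 32 s allowed.

- **Push:** the bolt stopped hard, with force rising from 4 to about 17 N with no further travel. That is well under the limits.
- **Wrist picture afterwards:** the knob is at its predicted home spot within about 2 px, and the rod tip is about 21 mm past the keeper's middle.
- **Short case:** I never touched it, and the scene picture shows its bolt still drawn back.
- **Robot:** it was about 75 mm above the knob at hand-in, touching nothing.

One thing disagreed: the trained network's keeper positions were wrong in all three views, falling near the knob or far off the bolt's line. I read the knob and keeper positions from the pictures with the calibration instead, and these agreed with the given sizes.

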